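# Draw a guide strip out of the slotted bin and lay the second rail

## Task

Take the flat wooden strip (not the round rod beside it) out of the slotted plywood bin by drawing it out through its slot, and lay it gently, broad face down, on the rolling board as the second guide rail: parallel to the rail already fixed there, about 100 mm from it (centre line to centre line) and with its ends level with that rail's. Leave the rod in the bin and do not shove or knock over the pots and jars around.

Things in the scene. Friction and masses are not known exactly. Their poses are not given: they have to be found in the camera images.
- strip: Loose flat bar of pale wood, 200 mm long (x axis), 34 wide (y), 16 thick (z), 50 to 100 g; origin: its centre. It starts in one of the bin's two slots, sloping 18 degrees from level: +x end low, on the bin floor against the back wall, underside on the slot's sill; the raised -x end pokes out 73 mm from the slotted face, about 80 mm above the table. Grip it across its 34 mm width.
- rod: Round rod of the same pale wood, 200 mm long (its x axis), 16 mm in diameter; origin at its centre. It lies in the same way in the other slot, 96 mm beside the strip. To be left where it is. Strip and rod may be in either slot.
- bin: Fixed closed plywood bin, 130 mm deep (x), 210 wide (y), walls and floor 10 thick. Origin: centre of its underside, on the table. The slotted face, at x = -65 mm, looks to its -x (towards the robot's right, world -y, within 15 degrees). Two slots at y = +48 and -48 mm, each 52 wide, 32 high, from 44 to 76 mm above the table; a wall inside divides them.
- roof_edge (a point): Middle of the lower front edge of the bin's roof, a 240 mm wide, 15 mm thick plank: 180 mm above the table, overhanging the slotted face by 44 mm (bin x = -109 mm). The strip's end shows only 29 mm beyond it, 100 mm below it: the gripper must come in slanting, from outside, under this edge. A pot and a bowl fixed on the roof reach 270 mm above the table.
- board: Fixed white rolling board, 190 mm (x) by 240 mm (y), top face 18 mm above the table. Origin: centre of its underside. A wooden rail 200 mm long (along y), 34 wide, 16 high is fixed on it, centre line at x = +75 mm (the side farther from the robot), from y = -100 to +100 mm. The rest of the top is bare.
- board_place (a point): Point on the board's top face, 100 mm from the rail's centre line towards the robot (board x = -25 mm, y = 0): where the middle of the strip's underside should come to lie, the strip along the board's y (either end first).
- mug: Loose terracotta mug, 76 mm in diameter, 85 mm high, standing beyond the board and the bin; origin at the centre of its underside. Leave alone.
- jar: Loose closed jar, 72 mm in diameter, 110 mm high, beyond the board; origin at the centre of its underside. Leave alone.
- bowl: Loose yellow bowl, 100 mm in diameter, 50 mm high, beyond the board; origin at the centre of its underside. Leave alone.
- tub: Loose white open tub, 96 mm in diameter, 80 mm high, at the robot's left near side; origin at the centre of its underside. Leave alone.
Not all that is in view belongs to the job. Leave any red look-alike of the strip alone.

How it is judged:
By the outcome, as a careful person would: the job done as asked, in the order asked, and still so for the second after the job is handed in, with the robot touching nothing.
It also fails if it takes over 38 s, if anything falls off the work surface, if the arm or the gripper's body presses on something with over 40 N, if the wrist force passes 120 N, or if a joint passes its speed limit or range.

## Robot

A 7-joint arm with a two-finger parallel gripper is mounted at the origin on the work surface. World frame = base frame: x ahead of the robot, y to its left, z up, the work surface at z = 0. Lengths are in m, angles in rad, forces in N, time in s.
With the tool pointing down it reaches from about 0.4 to 0.85 m from the base axis. Payload 10.4 kg.
Tool frame: the origin (TCP) lies midway between the tips of the shut fingers; the grasp point (between the pads) lies 19 mm behind it; x points along the fingers, z is the direction in which the jaws open and shut, and the axes are right-handed (so a half turn about x gives the same grasp; the last joint's range is limited). The gripper opens to 87 mm and grips with 3 to 60 N. Pads are 19 mm wide; open, the fingers measure 117 mm over their backs; the gripper's body (75 mm by 190 mm) begins 51 mm behind the grasp point.
Start: joints at [-1.328, 0.332, -0.065, 1.46, 0.022, 1.35, -0.088], TCP at [0.164, 0.603, 0.223] pointing down, gripper open.
Joint ranges: [-2.6, 2.6], [-0.5, 2.12], [-1.47, 1.34], [0.16, 2.42], [-1.27, 4.41], [0.06, 2.06], [-2.6, 2.6]. Speed limits (rad/s): [2.22, 2.22, 2.79, 2.79, 3.14, 3.14, 3.14].

## Interface

Orientations are given as a unit quaternion [x, y, z, w].
In Python, from bench import read_state, camera, camera_params, close_job gives the robot as it stands.
- The arm moves only by the tool arm_command, never from a script. Its argument "targets" is a list of rows, each a list of 7 numbers: the closure in counts, from 0 (fully open) to 255 (shut), then the shift along the tool's x, y, z in mm, then the turn, a rotation vector about the tool's x, y, z in rad. A call has 1 to 10 rows; each row is the pose to reach, as a shift and turn from the pose commanded when the call began, along the tool's axes at that moment; what a row does not reach only later rows make up. A row lasts 1/10 s, in which the tool goes at most 50 mm and 8.59 degrees, less where a joint would pass 70% of its speed; a pose out of reach is approached as far as the arm can. A call with a gripper value outside its range is refused whole. The fingers move at their own pace and stop on an object; "newtons" is the grip in N (left out, the last holds). Time passes only in rows, so rows that repeat a pose let the fingers close. It gives the time, the measured TCP pose, the force and the opening at its end, in the units of the state.
- read_state(): the state, without advancing time (a new reading comes with each control period).
- camera(name): name is "side" or "top" or "wrist"; returns the picture (480x640x3 uint8, red, green, blue); there is no depth.
- camera_params(name): a dict with "intrinsics" (3x3 intrinsics, pixels), "dist" ([k1, k2, p1, p2, k3] as OpenCV has them; the pictures are not rectified), "xyz" and "orientation" of the camera in the world; the wrist camera has in their place "mount" (4x4, takes a point from camera to tool coordinates, whose origin is the TCP and whose axes are the tool frame's). Camera axes: x right, y down, z forward; pixel columns grow to the right and rows downward; lengths in m; the calibration is good to about 2 mm. A picture is of the moment at which its call begins: read the wrist's pose just before it. camera_params takes no time and is no camera call.
- close_job(): hands the job in, once; it reports no verdict.
The state is a dict: "time": time; "joint_positions": joint angles; "joint_vel": joint speeds; "joint_torque": joint torques, N m; "ee_pos": TCP position; "eef_rot": TCP orientation; "ft_force": force on the tool from outside, world axes, zero at the start; "torque": the same for the moment, N m; "width": finger opening in m.
Only numpy, scipy, OpenCV 4.12 (cv2) and the standard library are available. Lean on these libraries where they do the work, as an engineer would, in place of code of your own. Each camera call takes 0.05 s, during which the arm holds its last target.

## Working session

There is one attempt and no reset: what is moved stays moved. The work goes in short steps, Python scripts to look and compute and a tool call to move; the robot and the scene stay as the last step left them, time stands still between calls to the robot, and variables do not carry over. Pictures are saved under pics/ and viewed, and the job is handed in when it is done.

Besides the shell and the picture viewer there is one more tool, called by a JSON object that holds its "name" and its "arguments", one argument or row to a line. arm_command: Moves the arm, as the interface text tells. Its arguments: {"type":"object","properties":{"targets":{"type":"array"},"newtons":{"type":"number"}},"required":["targets"]}

```bash
mkdir -p pics; ls
python3 - <<'E'
from bench import *
import cv2,json
s=read_state()
print(s)
for n in ["side","top","wrist"]:
    im=camera(n); cv2.imwrite(f"pics/{n}0.png",im[:,:,::-1]); print(n,camera_params(n))
E
```

```text
pics
{'time': 0.0, 'joint_positions': array([-1.32757782,  0.33289696, -0.06469397,  1.46095951,  0.02157653,
        1.34991445, -0.08848495]), 'joint_vel': array([ 1.65483675e-03, -5.50751406e-04, -6.19112157e-05, -6.84232848e-04,
        2.85054080e-04,  3.62662579e-04,  2.79537410e-04]), 'joint_torque': array([-3.98709371e-04, -6.23263121e+01,  2.42995564e-02, -3.89899850e+01,
       -6.14530127e-02,  3.98215838e-02,  1.16122183e-04]), 'ee_pos': array([0.16408355, 0.60265872, 0.22172958]), 'eef_rot': array([-0.42967027,  0.56224994,  0.42900612,  0.56143764]), 'ft_force': array([ 0.57030922,  0.46581565, -0.53016157]), 'torque': array([-0.02211534,  0.02198259,  0.00498689]), 'width': 0.08688396009612533}
side {'intrinsics': array([[552.41963212,   0.        , 324.41125519],
       [  0.        , 552.41963212, 237.9241273 ],
       [  0.        ,   0.        ,   1.        ]]), 'dist': array([-0.12837977,  0.        ,  0.        ,  0.        ,  0.        ]), 'xyz': array([ 0.0972736 , -0.68426578,  0.8323768 ]), 'orientation': array([ 0.87286613, -0.24086147,  0.10909713, -0.41010
[... 294 characters left out ...]
, 1.15544695]), 'orientation': array([-0.69666077,  0.71607049, -0.02567955,  0.03531822])}
wrist {'intrinsics': array([[352.51619522,   0.        , 320.45388527],
       [  0.        , 352.51619522, 243.37464662],
       [  0.        ,   0.        ,   1.        ]]), 'dist': array([-0.01613671,  0.        ,  0.        ,  0.        ,  0.        ]), 'mount': array([[ 6.88254430e-04, -2.99717414e-01,  9.54027776e-01,
        -1.62408977e-01],
       [-1.37371065e-04, -9.54028022e-01, -2.99717392e-01,
         8.27421358e-02],
       [ 9.99999754e-01,  7.52260112e-05, -6.97786512e-04,
        -1.12368345e-03],
       [ 0.00000000e+00,  0.00000000e+00,  0.00000000e+00,
         1.00000000e+00]])}
```

View pics/side0.png

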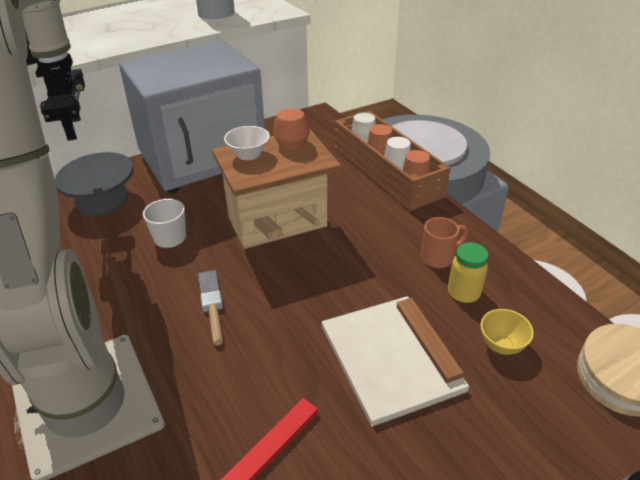

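View pics/top0.png

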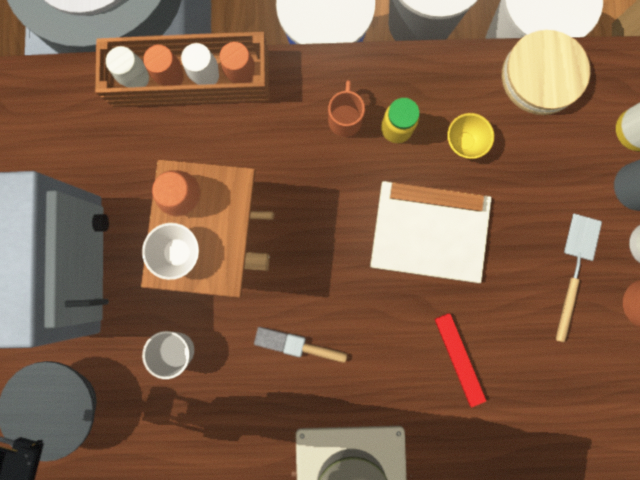

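View pics/wrist0.png

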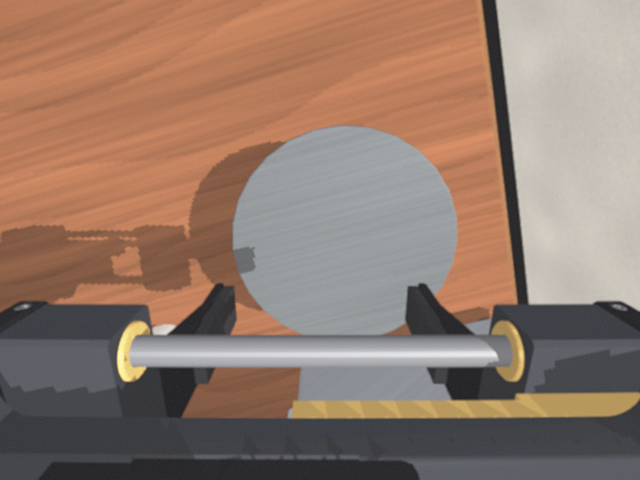

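The top view shows the strip in the slot nearer the robot, at about (258,262), with the rod at (262,215). The board is at about (432,232). Next I'll enlarge crops to measure them.

Run:
```python
import cv2
t=cv2.imread("pics/top0.png"); s=cv2.imread("pics/side0.png")
def crop(im,x0,y0,w,h,k,n):
    c=cv2.resize(im[y0:y0+h,x0:x0+w],None,fx=k,fy=k,interpolation=cv2.INTER_CUBIC)
    for i in range(0,w,10):
        cv2.putText(c,str(x0+i),(i*k,8),0,.3,(255,255,255),1) if i%20==0 else 0
        cv2.line(c,(i*k,10),(i*k,14),(255,255,255),1)
    for j in range(0,h,10):
        cv2.putText(c,str(y0+j),(0,j*k+4),0,.3,(255,255,255),1) if j%20==0 else 0
        cv2.line(c,(22,j*k),(26,j*k),(255,255,255),1)
    cv2.imwrite("pics/"+n,c)
crop(t,135,150,150,150,4,"c_bin.png")
crop(t,360,170,145,125,5,"c_board.png")
crop(s,210,140,135,110,5,"c_sbin.png")
```

```text
(no output)
```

View pics/c_bin.png

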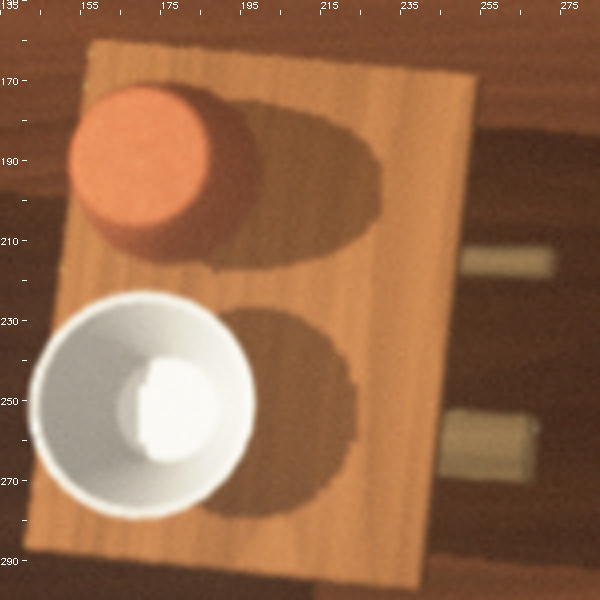

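View pics/c_board.png

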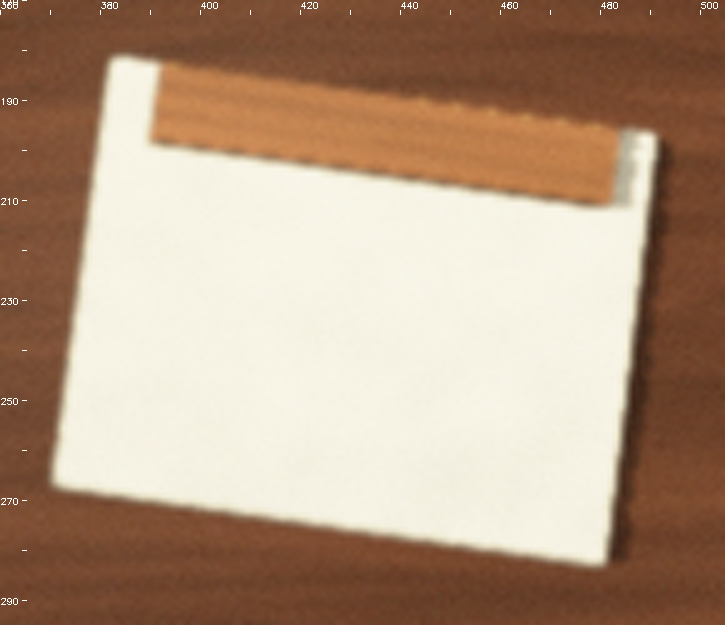

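View pics/c_sbin.png

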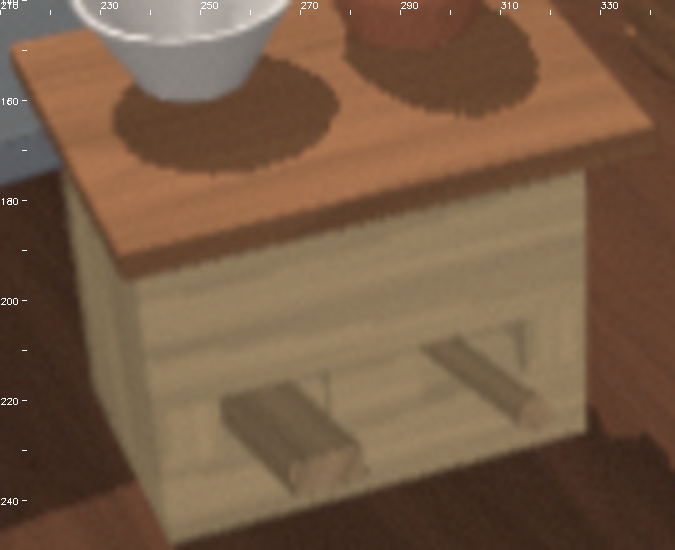

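```bash
cat > h.py <<'E'
import numpy as np, cv2
from scipy.spatial.transform import Rotation as R
from scipy.optimize import least_squares
from bench import *
P={n:camera_params(n) for n in ("side","top")}
def proj(n,X):
    p=P[n]; r=R.from_quat(p["orientation"]).inv(); X=np.atleast_2d(X)
    Xc=r.apply(X-p["xyz"]); 
    return cv2.projectPoints(Xc,np.zeros(3),np.zeros(3),p["intrinsics"],p["dist"])[0][:,0]
def place(pose,X):
    x,y,a=pose; X=np.atleast_2d(X); c,s=np.cos(a),np.sin(a)
    return np.c_[x+c*X[:,0]-s*X[:,1], y+s*X[:,0]+c*X[:,1], X[:,2]]
def fit(obs,p0):
    def f(p): return np.concatenate([(proj(n,place(p,X))[0]-np.array(u)) for n,X,u in obs])
    o=least_squares(f,p0,loss="soft_l1"); return o.x,f(o.x).reshape(-1,2)
E
python3 - <<'E'
from h import *
ob=[("top",(.095,.12,.018),(381.7,181)),("top",(.095,-.12,.018),(491.2,196.3)),("top",(-.095,-.12,.018),(481,283)),("top",(-.095,.12,.018),(370.3,267.3)),
("top",(.092,.1,.034),(392,182.8)),("top",(.058,.1,.034),(390,198)),("top",(.058,-.1,.034),(482,211)),("top",(.092,-.1,.034),(483.7,195.5)),
("side",(-.095,.12,.018),(322.5,322))]
p,r=fit(ob,[.45,-.2,0]); print("board",p,np.degrees(p[2])); print(r.round(1))
bb=[("top",(-.109,-.12,.195),(253.7,168.7)),("top",(-.109,.12,.195),(239.3,296.5)),
("side",(-.109,.12,.195),(234.5,191.5)),("side",(-.065,.105,0),(244.5,248.5)),("side",(-.065,-.105,0),(326.5,226)),("side",(-.109,-.12,.195),(340.5,165))]
b,r=fit(bb,[.5,.3,np.pi/2]); print("bin",b,np.degrees(b[2])); print(r.round(1))
c,s=np.cos(np.radians(18)),np.sin(np.radians(18))
C=np.array([-.0426,.048,.0485]); 
for nm,X in [("tip_top",(-.1352,.031,.087)),("tip_top2",(-.1352,.065,.087)),("tip_bot+",(-.1401,.065,.0718)),("tip_bot-",(-.1401,.031,.0718))]:
    print(nm,place(b,X)[0],proj("top",place(b,X)),proj("side",place(b,X)))
np.save("bin.npy",b); np.save("board.npy",p)
E
```

```text
board [ 0.52813061 -0.1873355  -0.16833496] -9.644882848221853
[[ 0.5  0.3]
 [-0.2  0.1]
 [ 0.1 -0.2]
 [ 0.4 -0. ]
 [-0.  -0.3]
 [-0.  -0.1]
 [ 0.2 -0.2]
 [ 0.3 -0.2]
 [-2.6 -1.3]]
bin [0.53491725 0.29453784 1.44739285] 82.92950164684125
[[ 0.5 -0.9]
 [ 0.9  0.4]
 [-1.2 -1. ]
 [-0.9 -0.1]
 [ 0.2 -0.7]
 [ 0.4 -0.8]]
tip_top [0.48751116 0.16418178 0.087     ] [[266.29739009 253.03462397]] [[281.91269305 228.21321052]]
tip_top2 [0.45376971 0.16836686 0.087     ] [[264.55224198 269.65573223]] [[267.01182567 232.28104035]]
tip_bot+ [0.45316657 0.16350412 0.0718    ] [[267.77808761 270.06560435]] [[268.27208171 239.06916897]]
tip_bot- [0.48690801 0.15931905 0.0718    ] [[269.49108092 253.67272416]] [[283.08558516 234.96787428]]
```

```bash
cat >> h.py <<'E'
def rot(pose_yaw,theta,sgn=1):
    "tool at theta below level, pointing along yaw; sgn=1: camera on the outer/lower side"
    c,s=np.cos(np.radians(theta)),np.sin(np.radians(theta))
    x=np.array([c,0,-s]); y=sgn*np.array([-s,0,-c]); z=np.cross(x,y)
    return R.from_euler("z",pose_yaw)*R.from_matrix(np.c_[x,y,z])
def to(pos,Rt,st=None):
    st=st or read_state(); R0=R.from_quat(st["eef_rot"])
    d=R0.inv().apply(np.array(pos)-st["ee_pos"])*1000; w=(R0.inv()*Rt).as_rotvec()
    print("shift mm",d.round(1),"turn",w.round(3),"deg",np.degrees(np.linalg.norm(w)).round(1),"dist",np.linalg.norm(d).round(0))
E
python3 - <<'E'
from h import *
b=np.load("bin.npy");p=np.load("board.npy")
st=read_state(); print(R.from_quat(st["eef_rot"]).as_matrix().round(3))
th=60
ax=np.array([np.cos(np.radians(18)),0,-np.sin(np.radians(18))])
tipc=np.array([-.1377,.048,.0794])
g=tipc+.017*ax
G=place(b,g)[0]; print("TCP grasp",G)
for sg in (1,-1):
    Rt=rot(b[2],th,sg); print(sg,Rt.as_matrix().round(3))
    back=G-Rt.apply([.16,0,0]); print("pre",back); to(back,Rt)
E
```

```text
[[-0.    -0.965  0.263]
 [-0.001  0.263  0.965]
 [-1.    -0.    -0.001]]
TCP grasp [0.47232283 0.17983835 0.07414671]
1 [[ 0.062 -0.107 -0.992]
 [ 0.496 -0.859  0.123]
 [-0.866 -0.5   -0.   ]]
pre [0.46247559 0.10044671 0.21271078]
shift mm [   9.7 -419.8 -406.3] turn [-1.67  -0.448 -0.389] deg 101.5 dist 584.0
-1 [[ 0.062  0.107  0.992]
 [ 0.496  0.859 -0.123]
 [-0.866  0.5    0.   ]]
pre [0.46247559 0.10044671 0.21271078]
shift mm [   9.7 -419.8 -406.3] turn [ 1.393 -0.374  0.431] deg 86.3 dist 584.0
```

Run:
```python
from h import *
b=np.load("bin.npy")
Rt=rot(b[2],58,-1)
ax=np.array([np.cos(np.radians(18)),0,-np.sin(np.radians(18))])
G=place(b,np.array([-.1377,.048,.0794])+.017*ax)[0]; print(G)
print("pre",G-Rt.apply([.14,0,0]))
to([.40,.06,.36],Rt)
```

```text
[0.47232283 0.17983835 0.07414671]
pre [0.46319091 0.10621382 0.19287344]
shift mm [-137.5 -370.2 -461.9] turn [ 1.388 -0.399  0.46 ] deg 86.9 dist 608.0
```

{"name": "arm_command", "arguments": {
  "targets": [
    [0,-45,0,0,0,0,0],
    [0,-75,-40,-50,0.1,-0.03,0.03],
    [0,-95,-75,-95,0.24,-0.07,0.08],
    [0,-105,-110,-140,0.38,-0.11,0.13],
    [0,-115,-145,-182,0.52,-0.15,0.17],
    [0,-125,-180,-225,0.66,-0.19,0.22],
    [0,-130,-215,-268,0.8,-0.23,0.26],
    [0,-135,-250,-312,0.94,-0.27,0.31],
    [0,-137,-285,-356,1.08,-0.31,0.36],
    [0,-137,-320,-400,1.2,-0.35,0.4]
  ]
}}

```text
time: 1.15
ee_pos: [0.3388, 0.1994, 0.3569]
eef_rot: [0.149, 0.673, 0.201, 0.696]
ft_force: [0.3, -0.1, 0.8]
width: 0.0873
```

{"name": "arm_command", "arguments": {
  "targets": [
    [0,0,0,0,0,0,0],
    [0,0,0,0,0,0,0]
  ]
}}

```text
time: 1.35
ee_pos: [0.3385, 0.2006, 0.3567]
eef_rot: [0.147, 0.673, 0.202, 0.696]
ft_force: [-0.2, 0.4, 0.5]
width: 0.087
```

Run:
```python
from h import *
b=np.load("bin.npy")
Rt=rot(b[2],58,-1)
st=read_state(); print(st["ee_pos"],st["joint_positions"].round(2),st["ft_force"])
to([.463,.106,.193],Rt)
```

```text
[0.33852991 0.20062058 0.35666711] [-0.81 -0.45  0.4   1.97 -0.28  1.37 -0.32] [-0.2254659   0.4366224   0.50729867]
shift mm [ 100.1 -171.1  109.3] turn [ 0.19  -0.052  0.057] deg 11.7 dist 226.0
```

Run:
```python
from h import *
b=np.load("bin.npy")
Rt=rot(b[2],58,-1)
to([.42,.07,.33],Rt);to([.463,.106,.193],Rt)
```

```text
shift mm [ -38.  -133.8   71.1] turn [ 0.19  -0.052  0.057] deg 11.7 dist 156.0
shift mm [ 100.1 -171.1  109.3] turn [ 0.19  -0.052  0.057] deg 11.7 dist 226.0
```

{"name": "arm_command", "arguments": {
  "targets": [
    [0,-12,-42,23,0.1,-0.026,0.03],
    [0,-25,-85,46,0.19,-0.052,0.057],
    [0,-38,-134,71,0.19,-0.052,0.057],
    [0,0,-150,85,0.19,-0.052,0.057],
    [0,50,-160,97,0.19,-0.052,0.057],
    [0,100,-171,109,0.19,-0.052,0.057],
    [0,100,-171,109,0.19,-0.052,0.057],
    [0,100,-171,109,0.19,-0.052,0.057],
    [0,100,-171,109,0.19,-0.052,0.057]
  ]
}}

```text
time: 2.25
ee_pos: [0.4632, 0.1073, 0.1945]
eef_rot: [0.235, 0.666, 0.154, 0.691]
ft_force: [0.4, -0.2, 1.1]
width: 0.0874
```

Run:
```python
from h import *
b=np.load("bin.npy")
Rt=rot(b[2],58,-1)
st=read_state(); print(st["ee_pos"],st["joint_positions"].round(2),st["joint_vel"].round(2),st["ft_force"])
to([.463,.106,.193],Rt)
for n in ("side","top","wrist"): cv2.imwrite(f"pics/{n}1.png",camera(n)[:,:,::-1])
```

```text
[0.46315563 0.10731645 0.19448815] [-0.87 -0.06  0.94  2.05 -0.57  1.16  0.19] [ 0.01 -0.03  0.   -0.01 -0.   -0.    0.01] [ 0.40819527 -0.20588019  1.09019467]
shift mm [ 0.6 -1.9  0. ] turn [ 0.004 -0.     0.   ] deg 0.2 dist 2.0
```

View pics/side1.png

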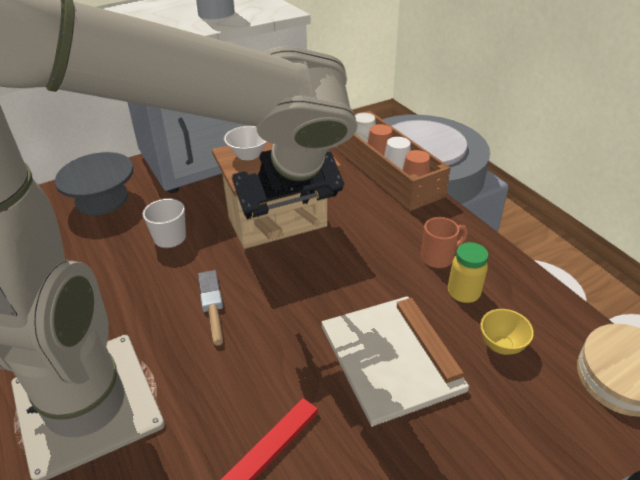

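View pics/wrist1.png

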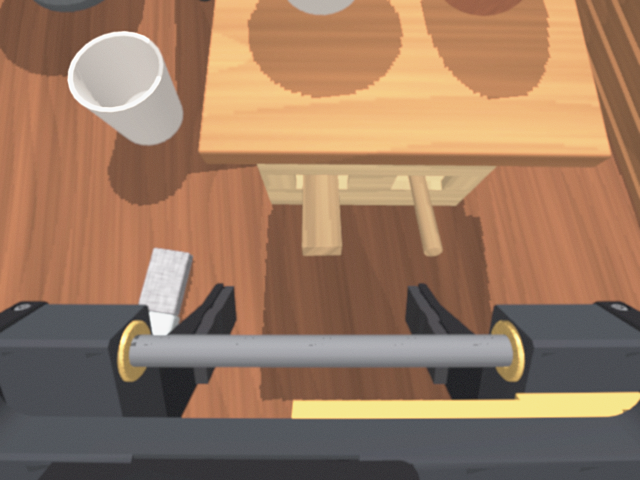

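The wrist view shows the strip end-on at about (322,245) and the rod at (430,250), with the roof edge along row 155. I'll check these against the predicted positions.

```bash
cat >> h.py <<'E'
W=camera_params("wrist")
def projw(X,st):
    X=np.atleast_2d(X); t=R.from_quat(st["eef_rot"]).inv().apply(X-st["ee_pos"])
    Mi=np.linalg.inv(W["mount"]); c=t@Mi[:3,:3].T+Mi[:3,3]
    return cv2.projectPoints(c,np.zeros(3),np.zeros(3),W["intrinsics"],W["dist"])[0][:,0]
E
python3 - <<'E'
from h import *
b=np.load("bin.npy"); st=read_state()
for nm,X in [("tt-",(-.1352,.031,.087)),("tt+",(-.1352,.065,.087)),("tb+",(-.1401,.065,.0718)),("tb-",(-.1401,.031,.0718)),("roof+",(-.109,.12,.195)),("roof-",(-.109,-.12,.195)),("roofl+",(-.109,.12,.18)),("roofl-",(-.109,-.12,.18))]:
    print(nm,projw(place(b,X),st).round(1))
im=cv2.imread("pics/wrist1.png")
c=cv2.resize(im[140:300,190:350],None,fx=5,fy=5)[:600]
c=cv2.resize(im[150:270,270:430],None,fx=5,fy=5);cv2.imwrite("pics/wc.png",c)
E
```

```text
tt- [[340.2 241.7]]
tt+ [[300.2 241.6]]
tb+ [[301.  251.3]]
tb- [[339.3 251.4]]
roof+ [[195.3 148.7]]
roof- [[610.3 151. ]]
roofl+ [[203.5 161.2]]
roofl- [[591.3 163.1]]
```

View pics/wc.png

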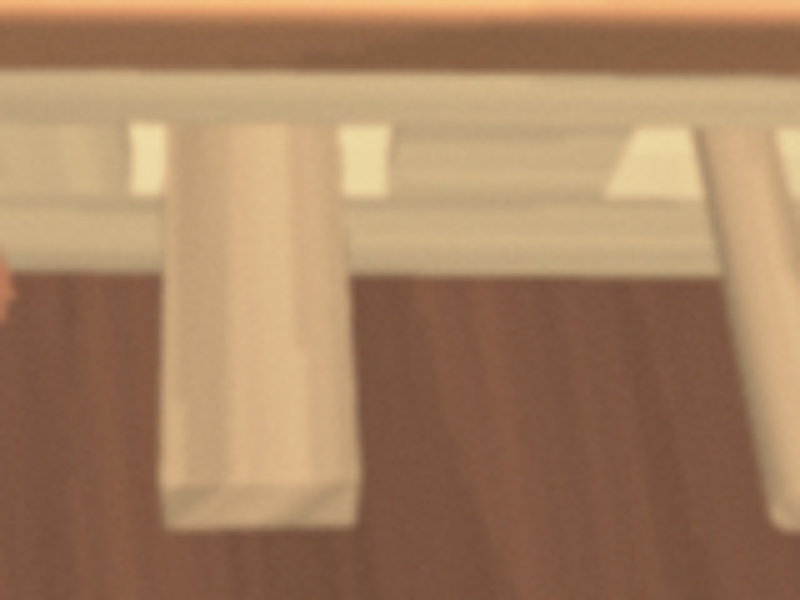

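Run:
```python
from h import *
b=np.load("bin.npy"); b[:2]+=[.0015,-.0025]; np.save("bin.npy",b); st=read_state()
for nm,X in [("tt-",(-.1352,.031,.087)),("tt+",(-.1352,.065,.087)),("roofl-",(-.109,-.12,.18))]:
    print(nm,projw(place(b,X),st).round(1),proj("top",place(b,X)))
Rt=rot(b[2],58,-1)
s18,c18=np.sin(np.radians(18)),np.cos(np.radians(18))
ax=np.array([c18,0,-s18]); n=np.array([s18,0,c18])
G=place(b,np.array([-.1377,.048,.0794])+.018*ax+.003*n)[0]; print(G)
to(G-Rt.apply([.04,0,0]),Rt); to(G,Rt)
```

```text
tt- [[342.4 244.3]] [[267.50686989 252.26652378]]
tt+ [[302.3 244.2]] [[265.76467971 268.88465248]]
roofl- [[594.8 166.5]] [[256.61595538 168.65886661]]
[0.47405401 0.17920217 0.07669086]
shift mm [99.  -0.8  1.5] turn [ 0.003  0.002 -0.001] deg 0.2 dist 99.0
shift mm [139.   -0.9   1.5] turn [ 0.003  0.002 -0.001] deg 0.2 dist 139.0
```

{"name": "arm_command", "arguments": {
  "targets": [
    [0,30,0,0.5,0,0,0],
    [0,60,0,1,0,0,0],
    [0,85,-1,1.5,0.002,0,0],
    [0,100,-1,1.5,0.003,0.002,0],
    [0,100,-1,1.5,0.003,0.002,0]
  ]
}}

```text
time: 2.9
ee_pos: [0.4698, 0.1594, 0.1071]
eef_rot: [0.236, 0.668, 0.153, 0.689]
ft_force: [-0.3, -0.3, 1.1]
width: 0.087
```

Run:
```python
from h import *
b=np.load("bin.npy")
Rt=rot(b[2],58,-1)
st=read_state(); print(st["ee_pos"],st["ft_force"])
to([.47405,.1792,.0767],Rt)
for nm,X in [("tt-",(-.1352,.031,.087)),("tt+",(-.1352,.065,.087)),("tb+",(-.1401,.065,.0718))]:
    print(nm,projw(place(b,X),st).round(1))
for n in ("side","wrist"): cv2.imwrite(f"pics/{n}2.png",camera(n)[:,:,::-1])
im=cv2.imread("pics/side2.png"); cv2.imwrite("pics/side2c.png",cv2.resize(im[120:270,200:360],None,fx=4,fy=4))
```

```text
[0.46981251 0.15935727 0.1070821 ] [-0.34989159 -0.34096677  1.1244546 ]
shift mm [36.5  1.1  1.9] turn [-0.    -0.005  0.001] deg 0.3 dist 37.0
tt- [[353.9 295.6]]
tt+ [[294.2 295.5]]
tb+ [[295.9 306.2]]
```

View pics/side2c.png

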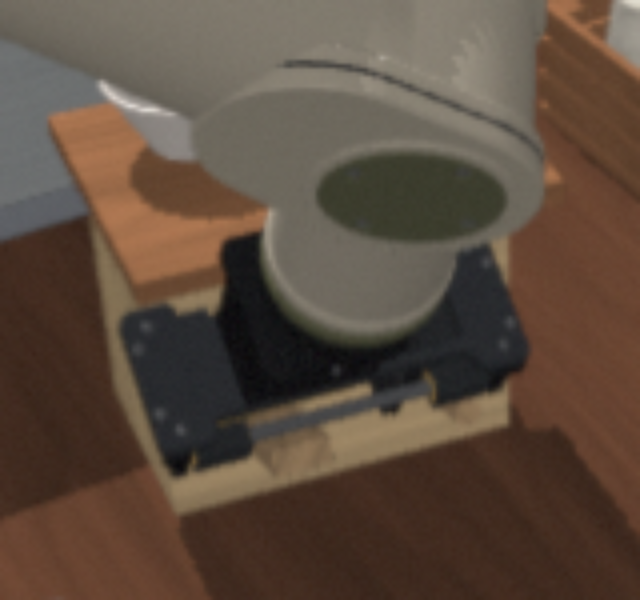

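View pics/wrist2.png

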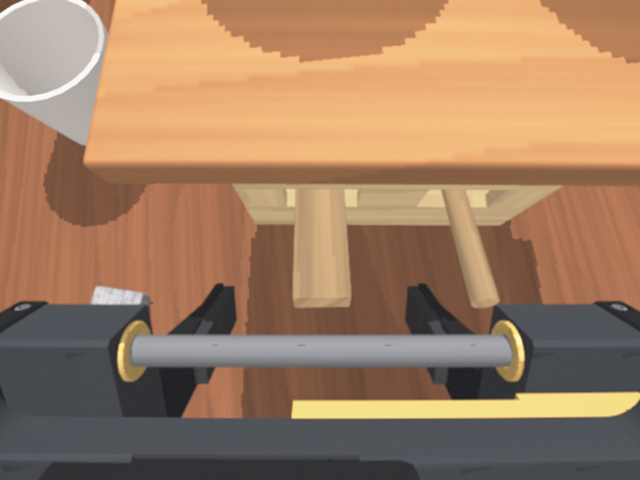

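{"name": "arm_command", "arguments": {
  "targets": [
    [0,13,0,0.5,0,0,0],
    [0,26,0.5,1,0,-0.003,0],
    [0,37,1,1,0,-0.005,0],
    [0,37,1,1,0,-0.005,0],
    [0,37,1,1,0,-0.005,0]
  ]
}}

```text
time: 3.5
ee_pos: [0.4745, 0.1782, 0.078]
eef_rot: [0.237, 0.665, 0.152, 0.692]
ft_force: [-0.8, 0.1, -0.0]
width: 0.087
```

Run:
```python
from h import *
b=np.load("bin.npy")
Rt=rot(b[2],58,-1)
st=read_state(); print(st["ee_pos"],st["ft_force"])
to([.47405,.1792,.0767],Rt)
cv2.imwrite(f"pics/wrist3.png",camera("wrist")[:,:,::-1])
```

```text
[0.47453266 0.17824167 0.07795267] [-0.83660261  0.10930585 -0.03560781]
shift mm [ 1.5  0.1 -0.6] turn [-0.001  0.004 -0.   ] deg 0.2 dist 2.0
```

View pics/wrist3.png

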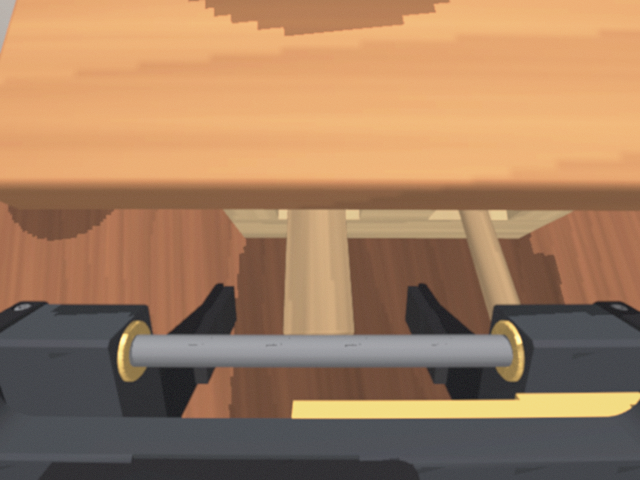

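{"name": "arm_command", "arguments": {
  "targets": [
    [255,1,0,0,0,0,0],
    [255,1,0,0,0,0,0],
    [255,1,0,0,0,0,0],
    [255,1,0,0,0,0,0],
    [255,1,0,0,0,0,0],
    [255,1,0,0,0,0,0],
    [255,1,0,0,0,0,0],
    [255,1,0,0,0,0,0]
  ],
  "newtons": 40
}}

```text
time: 4.35
ee_pos: [0.4739, 0.1792, 0.0758]
eef_rot: [0.237, 0.666, 0.152, 0.691]
ft_force: [-0.4, 0.2, 0.0]
width: 0.0334
```

Run:
```python
from h import *
b=np.load("bin.npy")
st=read_state(); print(st["ee_pos"],st["ft_force"],st["width"])
Rt=rot(b[2],58,-1)
P=st["ee_pos"]; Rn=R.from_quat(st["eef_rot"])
a=place([0,0,b[2]],[-np.cos(np.radians(18)),0,np.sin(np.radians(18))])[0]
to(P+[0,0,.003],Rn); to(P+.08*a+[0,0,.003],Rn); to(P+.16*a+[0,0,.003],Rn); print(P+.16*a)
cv2.imwrite(f"pics/wrist4.png",camera("wrist")[:,:,::-1])
```

```text
[0.47391593 0.17923014 0.07580711] [-0.39425743  0.21662981  0.00169063] 0.03341335696853121
shift mm [-2.5  1.6  0. ] turn [0. 0. 0.] deg 0.0 dist 3.0
shift mm [-63.8 -49.9   0.2] turn [0. 0. 0.] deg 0.0 dist 81.0
shift mm [-125.  -101.4    0.4] turn [0. 0. 0.] deg 0.0 dist 161.0
[0.45518536 0.02821828 0.12524983]
```

View pics/wrist4.png

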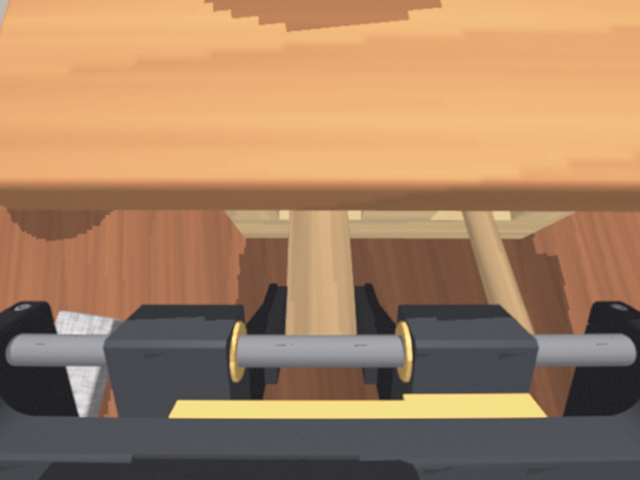

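{"name": "arm_command", "arguments": {
  "targets": [
    [255,-2,1.5,0,0,0,0],
    [255,-10,-5,0,0,0,0],
    [255,-20,-13,0,0,0,0],
    [255,-32,-23,0,0,0,0],
    [255,-45,-34,0,0,0,0],
    [255,-58,-45,0,0,0,0],
    [255,-71,-56,0,0,0,0],
    [255,-71,-56,0,0,0,0]
  ]
}}

```text
time: 5.2
ee_pos: [0.4639, 0.092, 0.1073]
eef_rot: [0.238, 0.665, 0.151, 0.692]
ft_force: [0.7, -0.4, -0.5]
width: 0.0335
```

Run:
```python
from h import *
b=np.load("bin.npy")
st=read_state(); print(st["ee_pos"],st["ft_force"],st["width"],st["joint_positions"].round(2))
for n in ("wrist","side"): cv2.imwrite(f"pics/{n}5.png",camera(n)[:,:,::-1])
```

```text
[0.46387067 0.09197542 0.10729835] [ 0.70075792 -0.43912452 -0.45250708] 0.033495873483961554 [-0.79  0.17  0.97  2.13 -0.8   1.1   0.5 ]
```

View pics/wrist5.png

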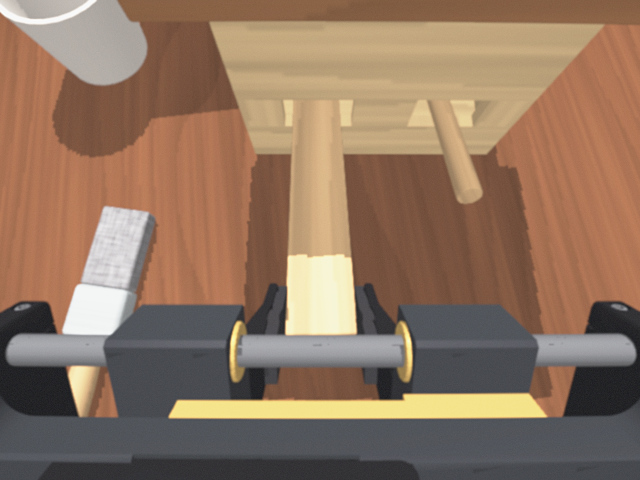

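The strip is sliding out cleanly, with almost no force on the wrist.

{"name": "arm_command", "arguments": {
  "targets": [
    [255,-11,-9,0,0,0,0],
    [255,-23,-19,0,0,0,0],
    [255,-36,-30,0,0,0,0],
    [255,-50,-42,0,0,0,0],
    [255,-64,-54,0,0,0,0],
    [255,-80,-67,0,0,0,0],
    [255,-92,-77,0,0,0,0],
    [255,-92,-77,0,0,0,0]
  ]
}}

```text
time: 6.1
ee_pos: [0.4493, -0.0211, 0.1444]
eef_rot: [0.237, 0.665, 0.15, 0.692]
ft_force: [-0.0, -0.3, -0.5]
width: 0.0335
```

Run:
```python
from h import *
b=np.load("bin.npy")
st=read_state(); print(st["ee_pos"],st["ft_force"],st["width"],st["joint_positions"].round(2))
for n in ("wrist","side"): cv2.imwrite(f"pics/{n}6.png",camera(n)[:,:,::-1])
```

```text
[ 0.44928268 -0.02108887  0.14443732] [-0.0129907  -0.25609702 -0.472506  ] 0.03354072301555386 [-0.62  0.18  1.06  2.05 -0.72  1.29  0.63]
```

View pics/wrist6.png

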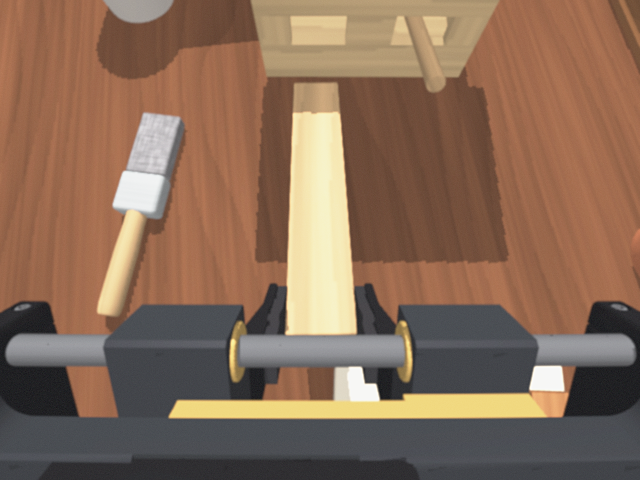

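View pics/side6.png

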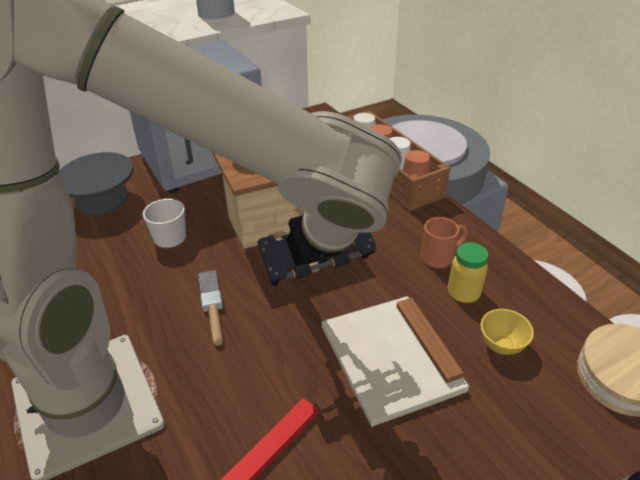

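Run:
```python
from h import *
st=read_state()
cv2.imwrite("pics/wc6.png",cv2.resize(cv2.imread("pics/wrist6.png")[70:190,250:400],None,fx=5,fy=5))
def pts(al,along,nrm,X):
    a=np.radians(al); d=np.array([np.cos(a),np.sin(a),0]); n=np.array([-np.sin(a),np.cos(a),0]); z=np.array([0,0,1.])
    return np.array([d*(along+x)+n*(nrm+h)+z*y for x,y,h in X])
Mi=np.linalg.inv(W["mount"])
for al in (36,38,40,42,44):
    t=pts(al,.082,-.003,[(.1,.017,.008),(.1,-.017,.008),(.1,0,-.008),(-.1,.017,.008)])
    c=t@Mi[:3,:3].T+Mi[:3,3]
    print(al,cv2.projectPoints(c,np.zeros(3),np.zeros(3),W["intrinsics"],W["dist"])[0][:,0].round(1).tolist())
cv2.imwrite("pics/top6.png",camera("top")[:,:,::-1])
```

```text
36 [[341.7, 95.0], [299.6, 95.0], [320.6, 112.6], [357.1, 330.0]]
38 [[342.0, 87.8], [299.2, 87.8], [320.6, 105.6], [357.0, 330.9]]
40 [[342.5, 80.5], [298.8, 80.5], [320.6, 98.5], [356.9, 331.7]]
42 [[342.9, 73.0], [298.4, 73.0], [320.6, 91.3], [356.8, 332.5]]
44 [[343.4, 65.5], [297.9, 65.4], [320.6, 84.0], [356.7, 333.2]]
```

View pics/wc6.png

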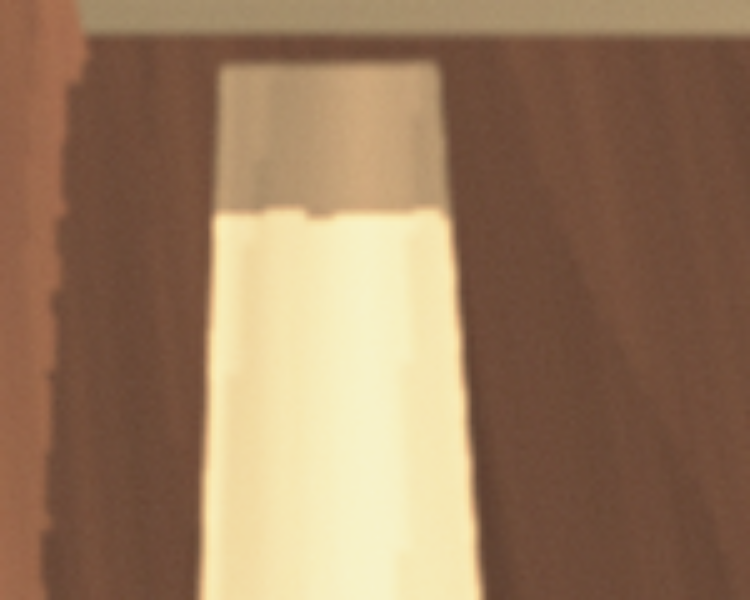

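View pics/top6.png

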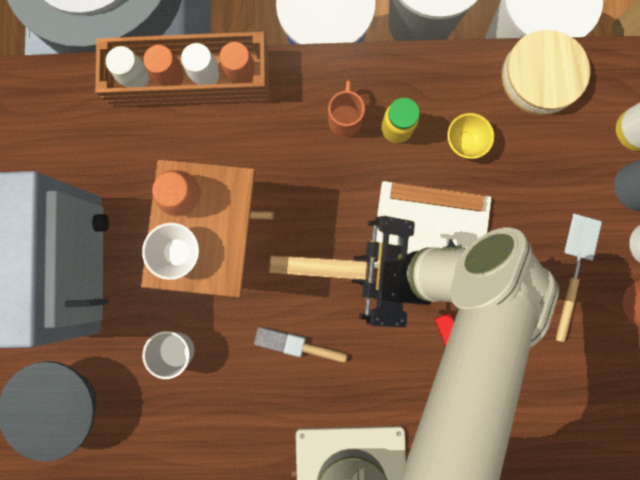

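Run:
```python
import cv2
c=cv2.resize(cv2.imread("pics/top6.png")[235:295,260:380],None,fx=6,fy=6,interpolation=cv2.INTER_CUBIC); cv2.imwrite("pics/tc6.png",c)
```

```text
(no output)
```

View pics/tc6.png

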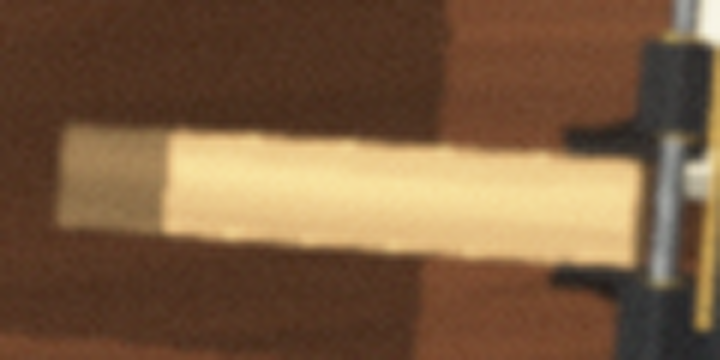

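```bash
cat >> h.py <<'E'
# strip in tool frame: params al(deg), along, nrm, lat(m), yaw(deg, about strip normal)
def striptool(q):
    al,along,nrm,lat,yaw=q; a=np.radians(al)
    d=np.array([np.cos(a),np.sin(a),0]); n=np.array([-np.sin(a),np.cos(a),0]); z=np.cross(d,n)
    M=np.c_[d,z*-1,n]  # strip x,y,z (y = n x d)
    M=np.c_[d,np.cross(n,d),n]
    Rm=R.from_matrix(M)*R.from_euler("z",yaw,degrees=True)
    c=d*along+n*nrm+np.array([0,0,lat])
    return c,Rm
def stripworld(q,st):
    c,Rm=striptool(q); Rt=R.from_quat(st["eef_rot"])
    return st["ee_pos"]+Rt.apply(c),Rt*Rm
E
python3 - <<'E'
from h import *
st=read_state()
# strip y = n x d ; at world dir +y, n up: y = z x y = -x  (toward robot)
obs=[("top",(.1,-.017,.008),(270.3,255.8)),("top",(.1,.017,.008),(269.5,273.2)),("top",(-.1,-.017,.008),(366.7,260.8)),("top",(-.1,.017,.008),(366.2,279.2)),
("w",(.1,.017,.008),(293.8,82.4)),("w",(.1,-.017,.008),(338,82.4))]
q0=np.array([40,.082,-.003,0,0]); sg=np.array([3,.006,.004,.002,2])
def f(q,full=False):
    c,Rm=stripworld(q,st); r=[]
    for n,X,u in obs:
        X=(c+Rm.apply(X))[None]; p=(projw(X,st) if n=="w" else proj(n,X))[0]; r.append((p-u)/(1.2 if n=="w" else 1.))
    r=np.array(r); 
    return r if full else np.r_[r.ravel(),(q-q0)/sg]
o=least_squares(f,q0,x_scale=sg); print(o.x.round(4)); print(f(o.x,True).round(1))
np.save("q.npy",o.x)
c,Rm=stripworld(o.x,st); print(c,Rm.as_matrix().round(3), "yaw",np.degrees(np.arctan2(Rm.as_matrix()[1,0],Rm.as_matrix()[0,0])))
E
```

```text
[ 3.97929e+01  8.25000e-02 -4.20000e-03 -2.30000e-03  1.08850e+00]
[[ 0.9 -1. ]
 [ 0.2 -1.7]
 [ 0.2  0. ]
 [-0.6 -0.5]
 [-0.1  0.1]
 [-0.8 -0.3]]
[0.45620908 0.05883101 0.11371989] [[ 0.1   -0.994  0.038]
 [ 0.944  0.107  0.311]
 [-0.313  0.005  0.95 ]] yaw 83.96889661769016
```

```bash
cat >> h.py <<'E'
def target(h,q,p,dx=0,dy=0,pitch=0):
    "strip centre at board place, h above resting"
    C=place(p,[-.025,0,.026+h])[0]
    Rs=R.from_euler("z",p[2]+np.pi/2)*R.from_euler("y",pitch,degrees=True)
    c,Rm=striptool(q); Rt=Rs*Rm.inv(); return C-Rt.apply(c),Rt
E
python3 - <<'E'
from h import *
p=np.load("board.npy");q=np.load("q.npy")
for h in (.06,0):
    t,Rt=target(h,q,p); print(t); to(t,Rt)
E
```

```text
[ 0.49034571 -0.26463296  0.09021269]
shift mm [ -81.5 -231.6   71.9] turn [ 0.048 -0.04   0.318] deg 18.6 dist 256.0
[ 0.49034571 -0.26463296  0.03021269]
shift mm [ -30.6 -263.4   71.8] turn [ 0.048 -0.04   0.318] deg 18.6 dist 275.0
```

{"name": "arm_command", "arguments": {
  "targets": [
    [255,-12,-15,6,0.01,-0.01,0.08],
    [255,-24,-40,14,0.02,-0.02,0.16],
    [255,-35,-70,22,0.03,-0.03,0.24],
    [255,-45,-105,31,0.048,-0.04,0.318],
    [255,-55,-140,42,0.048,-0.04,0.318],
    [255,-65,-175,53,0.048,-0.04,0.318],
    [255,-74,-207,64,0.048,-0.04,0.318],
    [255,-81.5,-231.5,72,0.048,-0.04,0.318],
    [255,-81.5,-231.5,72,0.048,-0.04,0.318],
    [255,-81.5,-231.5,72,0.048,-0.04,0.318]
  ]
}}

```text
time: 7.25
ee_pos: [0.4906, -0.2644, 0.0897]
eef_rot: [0.359, 0.61, 0.239, 0.665]
ft_force: [-0.7, -0.9, -0.5]
width: 0.0333
```

Run:
```python
from h import *
p=np.load("board.npy");q=np.load("q.npy")
st=read_state(); print(st["ee_pos"],st["ft_force"],st["width"],st["joint_positions"].round(2))
for h in (.06,):
    t,Rt=target(h,q,p); print(t); to(t,Rt)
for n in ("wrist","side","top"): cv2.imwrite(f"pics/{n}7.png",camera(n)[:,:,::-1])
```

```text
[ 0.49057403 -0.26440768  0.08973212] [-0.71862205 -0.94832026 -0.4544158 ] 0.033255776237865006 [ 0.25  0.89  0.84  1.53 -1.1   1.86  1.14]
[ 0.49034571 -0.26463296  0.09021269]
shift mm [-0.5  0.2 -0.2] turn [-0.001 -0.001 -0.   ] deg 0.1 dist 1.0
```

View pics/wrist7.png

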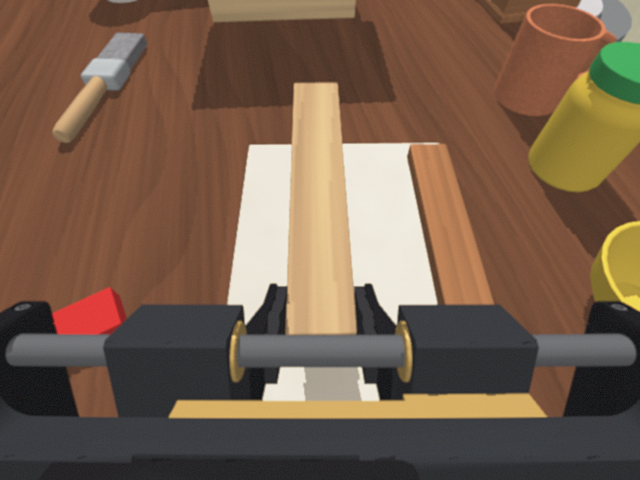

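View pics/top7.png

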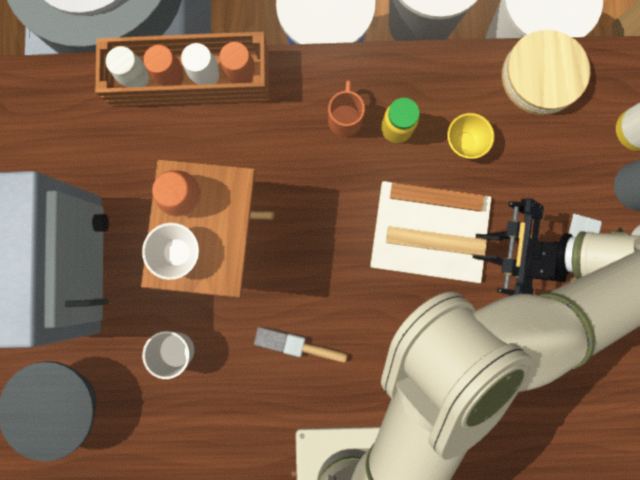

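View pics/side7.png

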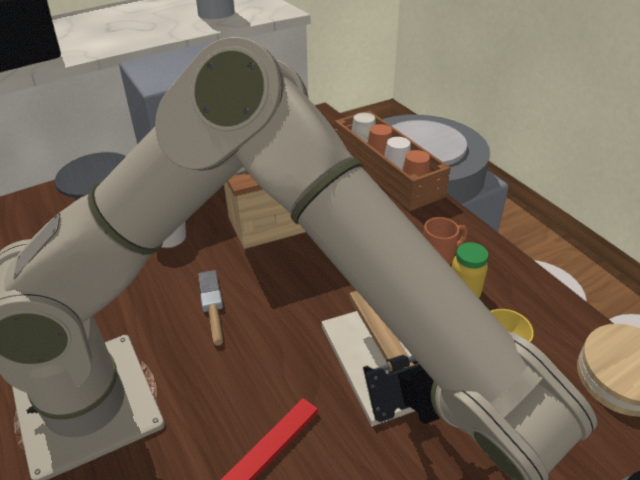

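{"name": "arm_command", "arguments": {
  "targets": [
    [255,6,-8,0,0,0,0],
    [255,13,-15.5,0,0,0,0],
    [255,19.5,-23,0,0,0,0],
    [255,26,-31,0,0,0,0],
    [255,28.5,-34,0,0,0,0],
    [255,28.5,-34,0,0,0,0]
  ]
}}

```text
time: 8.0
ee_pos: [0.4903, -0.2647, 0.0453]
eef_rot: [0.359, 0.61, 0.239, 0.665]
ft_force: [0.0, -0.2, -0.9]
width: 0.0335
```

Run:
```python
from h import *
p=np.load("board.npy");q=np.load("q.npy")
st=read_state(); print(st["ee_pos"],st["ft_force"],st["width"],st["joint_positions"].round(2))
t,Rt=target(.015,q,p); print(t); to(t,Rt)
for n in ("wrist","top"): cv2.imwrite(f"pics/{n}8.png",camera(n)[:,:,::-1])
cv2.imwrite("pics/tc8.png",cv2.resize(cv2.imread("pics/top8.png")[175:290,365:500],None,fx=5,fy=5,interpolation=cv2.INTER_CUBIC))
```

```text
[ 0.49025327 -0.26467417  0.04529153] [ 0.03714218 -0.22768168 -0.85880827] 0.0334700971668908 [ 0.27  0.95  0.81  1.53 -1.13  1.81  1.18]
[ 0.49034571 -0.26463296  0.04521269]
shift mm [ 0.1 -0.   0.1] turn [-0.001 -0.001 -0.   ] deg 0.1 dist 0.0
```

View pics/tc8.png

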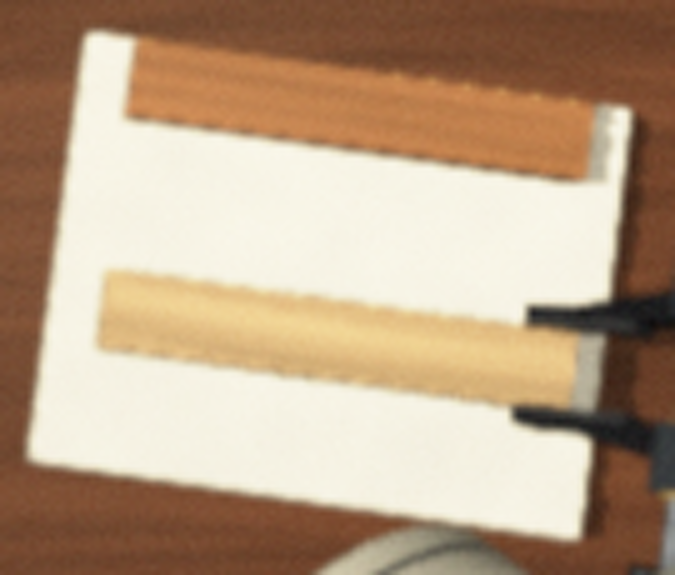

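View pics/wrist8.png

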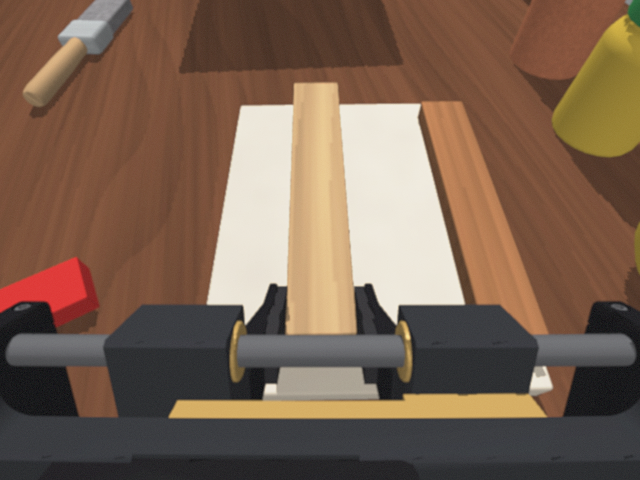

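Run:
```python
from h import *
p=np.load("board.npy")
for h in (.012,.015):
    ob=[("top",(.1,-.017,.034+h),(386,229)),("top",(.1,.017,.034+h),(384.4,244.8)),("top",(-.1,-.017,.034+h),(480.4,241)),("top",(-.1,.017,.034+h),(479.4,256.6))]
    s,r=fit(ob,[.5,-.18,1.4]); 
    d=R.from_euler("z",-p[2]).apply([s[0]-p[0],s[1]-p[1],0])
    print(h,s,"yaw rel",np.degrees(s[2]-p[2])-90,"board xy",d[:2].round(4)); print(r.round(1).tolist())
```

```text
0.012 [ 0.50172948 -0.18320208  1.41752402] yaw rel 0.8630268049028729 board xy [-0.0267 -0.0003]
[[0.5, 0.0], [0.2, 0.1], [-0.1, -0.2], [-0.7, 0.1]]
0.015 [ 0.50152193 -0.18260347  1.41767474] yaw rel 0.8716622101958649 board xy [-0.027   0.0002]
[[0.3, -0.0], [0.1, 0.1], [0.1, -0.2], [-0.5, 0.1]]
```

Run:
```python
from h import *
p=np.load("board.npy");q=np.load("q.npy"); q[4]+=.87; q[3]-=.002; np.save("q.npy",q)
for h in (.015,.004,0,-.002):
    t,Rt=target(h,q,p); print(t); to(t,Rt)
```

```text
[ 0.49106908 -0.26482635  0.04521269]
shift mm [ 0.9 -0.6  0.5] turn [ 0.01  -0.011  0.001] deg 0.9 dist 1.0
[ 0.49106908 -0.26482635  0.03421269]
shift mm [ 7.9 -9.   0.5] turn [ 0.01  -0.011  0.001] deg 0.9 dist 12.0
[ 0.49106908 -0.26482635  0.03021269]
shift mm [ 10.5 -12.1   0.5] turn [ 0.01  -0.011  0.001] deg 0.9 dist 16.0
[ 0.49106908 -0.26482635  0.02821269]
shift mm [ 11.8 -13.6   0.5] turn [ 0.01  -0.011  0.001] deg 0.9 dist 18.0
```

{"name": "arm_command", "arguments": {
  "targets": [
    [255,3,-3,0.5,0.01,-0.011,0],
    [255,6,-7,0.5,0.01,-0.011,0],
    [255,9,-10.5,0.5,0.01,-0.011,0],
    [255,9,-10.5,0.5,0.01,-0.011,0]
  ]
}}

```text
time: 8.5
ee_pos: [0.4908, -0.2645, 0.0316]
eef_rot: [0.363, 0.607, 0.234, 0.667]
ft_force: [-0.2, -0.6, -0.6]
width: 0.0336
```

{"name": "arm_command", "arguments": {
  "targets": [
    [255,0.7,-0.8,0,0,0,0],
    [255,0.7,-0.8,0,0,0,0]
  ]
}}

```text
time: 8.7
ee_pos: [0.4911, -0.2648, 0.0312]
eef_rot: [0.363, 0.607, 0.234, 0.667]
ft_force: [-0.5, -0.1, -1.1]
width: 0.0335
```

Run:
```python
from h import *
p=np.load("board.npy");q=np.load("q.npy")
st=read_state(); print(st["ee_pos"],st["ft_force"],st["torque"],st["width"],st["joint_positions"].round(2))
t,Rt=target(0,q,p); to(t,Rt)
```

```text
[ 0.49107994 -0.26476778  0.0312165 ] [-0.53088728 -0.07076833 -1.05834916] [-1.09417084  0.28858705 -0.04041194] 0.033520213492107945 [ 0.27  0.97  0.8   1.54 -1.14  1.79  1.19]
shift mm [ 0.6 -0.8  0. ] turn [-0.    -0.001  0.   ] deg 0.0 dist 1.0
```

No contact so far, so I'll lower it in 1 mm steps.

{"name": "arm_command", "arguments": {
  "targets": [
    [255,0.6,-0.8,0,0,0,0],
    [255,0.6,-0.8,0,0,0,0]
  ]
}}

```text
time: 8.9
ee_pos: [0.4911, -0.2648, 0.0302]
eef_rot: [0.363, 0.607, 0.234, 0.667]
ft_force: [-0.1, -0.1, -0.4]
width: 0.0335
```

{"name": "arm_command", "arguments": {
  "targets": [
    [255,0.6,-0.8,0,0,0,0],
    [255,0.6,-0.8,0,0,0,0]
  ]
}}

```text
time: 9.1
ee_pos: [0.491, -0.2649, 0.0292]
eef_rot: [0.363, 0.607, 0.234, 0.667]
ft_force: [-0.7, -0.6, -0.9]
width: 0.0337
```

{"name": "arm_command", "arguments": {
  "targets": [
    [255,0.3,-0.4,0,0,0,0],
    [255,0.3,-0.4,0,0,0,0]
  ]
}}

```text
time: 9.3
ee_pos: [0.491, -0.2649, 0.0287]
eef_rot: [0.363, 0.607, 0.234, 0.667]
ft_force: [0.7, -0.3, -0.5]
width: 0.0335
```

Run:
```python
from h import *
st=read_state(); print(st["ee_pos"],st["ft_force"],st["torque"],st["width"])
for n in ("wrist","top"): cv2.imwrite(f"pics/{n}9.png",camera(n)[:,:,::-1])
cv2.imwrite("pics/tc9.png",cv2.resize(cv2.imread("pics/top9.png")[175:290,365:500],None,fx=5,fy=5,interpolation=cv2.INTER_CUBIC))
```

```text
[ 0.49103253 -0.26487926  0.02870406] [ 0.70548221 -0.30036524 -0.45647747] [-1.17641907  0.27710034 -0.02626599] 0.03348102555904808
```

View pics/tc9.png

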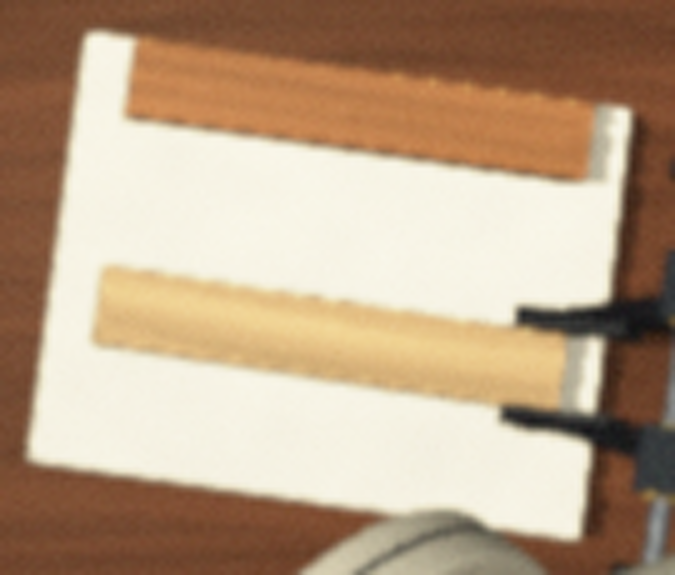

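View pics/wrist9.png

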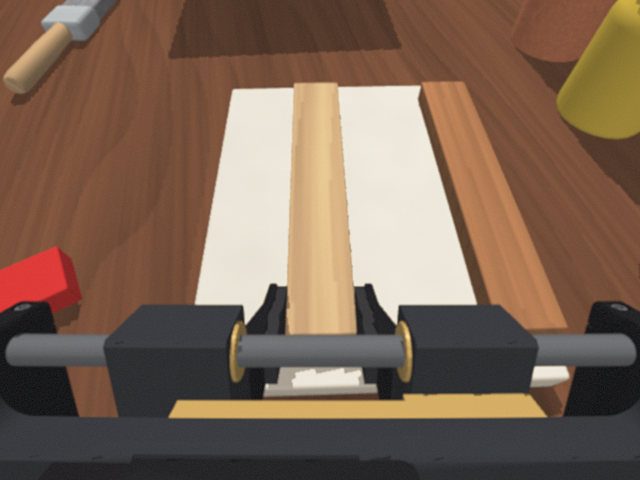

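Run:
```python
from h import *
p=np.load("board.npy")
for h in (0,.003):
    ob=[("top",(.1,-.017,.034+h),(385.4,228.2)),("top",(.1,.017,.034+h),(383.8,243.8)),("top",(-.1,-.017,.034+h),(478,241)),("top",(-.1,.017,.034+h),(477.2,256.2))]
    s,r=fit(ob,[.5,-.18,1.4]); 
    d=R.from_euler("z",-p[2]).apply([s[0]-p[0],s[1]-p[1],0])
    print(h,"yaw rel",np.degrees(s[2]-p[2])-90,"board xy",d[:2].round(4)); print(r.round(1).tolist())
c=lambda u,v:(365+u/5,175+v/5)
ob=[("top",(.1,-.017,.034),c(135,38)),("top",(.1,.017,.034),c(127,117)),("top",(-.1,-.017,.034),c(594,102)),("top",(-.1,.017,.034),c(588,181))]
s,r=fit(ob,[.5,-.18,1.4]); d=R.from_euler("z",-p[2]).apply([s[0]-p[0],s[1]-p[1],0]);print("rail",np.degrees(s[2]-p[2])-90,d,r.round(1).tolist())
```

```text
0 yaw rel 0.34311628471351696 board xy [-0.0247  0.0006]
[[0.2, 0.0], [-0.1, 0.1], [0.4, -0.3], [-0.5, 0.2]]
0.003 yaw rel 0.34800426898479486 board xy [-0.025   0.0011]
[[0.1, -0.0], [-0.2, 0.1], [0.5, -0.3], [-0.4, 0.2]]
rail 0.08594120198067401 [ 0.07444968 -0.00045487  0.        ] [[0.1, 0.2], [-0.3, -0.1], [0.3, 0.1], [-0.2, -0.2]]
```

{"name": "arm_command", "arguments": {
  "targets": [
    [255,0.5,-0.6,0,0,0,0],
    [255,0.5,-0.6,0,0,0,0]
  ]
}}

```text
time: 9.6
ee_pos: [0.4911, -0.2649, 0.0282]
eef_rot: [0.363, 0.607, 0.234, 0.667]
ft_force: [-0.3, -0.4, 2.3]
width: 0.0335
```

{"name": "arm_command", "arguments": {
  "targets": [
    [255,0.3,-0.4,0,0,0,0],
    [255,0.3,-0.4,0,0,0,0]
  ]
}}

```text
time: 9.8
ee_pos: [0.4911, -0.2649, 0.0282]
eef_rot: [0.363, 0.607, 0.234, 0.667]
ft_force: [-0.8, -0.8, 5.2]
width: 0.0336
```

Run:
```python
from h import *
st=read_state(); print(st["ee_pos"],st["ft_force"],st["torque"],st["width"])
```

```text
[ 0.49106384 -0.26494157  0.02815586] [-0.75600337 -0.82054514  5.17348728] [-0.182447    0.25354717  0.22359507] 0.033561699863402766
```

{"name": "arm_command", "arguments": {
  "targets": [
    [255,0,0,0,0,0,0],
    [255,0,0,0,0,0,0],
    [255,0,0,0,0,0,0]
  ],
  "newtons": 3
}}

```text
time: 10.1
ee_pos: [0.491, -0.2649, 0.0277]
eef_rot: [0.363, 0.607, 0.234, 0.667]
ft_force: [-2.2, -0.7, 4.4]
width: 0.0341
```

{"name": "arm_command", "arguments": {
  "targets": [
    [145,0,0,0,0,0,0],
    [135,0,0,0,0,0,0],
    [120,0,0,0,0,0,0],
    [100,0,0,0,0,0,0],
    [80,0,0,0,0,0,0],
    [80,0,0,0,0,0,0]
  ]
}}

```text
time: 10.7
ee_pos: [0.491, -0.2649, 0.0274]
eef_rot: [0.363, 0.607, 0.234, 0.667]
ft_force: [-0.4, 0.9, -0.2]
width: 0.0572
```

Run:
```python
from h import *
st=read_state(); print(st["ee_pos"],st["ft_force"],st["torque"],st["width"])
for n in ("wrist","top"): cv2.imwrite(f"pics/{n}10.png",camera(n)[:,:,::-1])
cv2.imwrite("pics/tc10.png",cv2.resize(cv2.imread("pics/top10.png")[175:290,365:500],None,fx=5,fy=5,interpolation=cv2.INTER_CUBIC))
```

```text
[ 0.49104827 -0.26488686  0.02741979] [-0.35243685  0.88293852 -0.20491086] [-1.00286014  0.29782097  0.03614498] 0.05720433801400923
```

View pics/tc10.png

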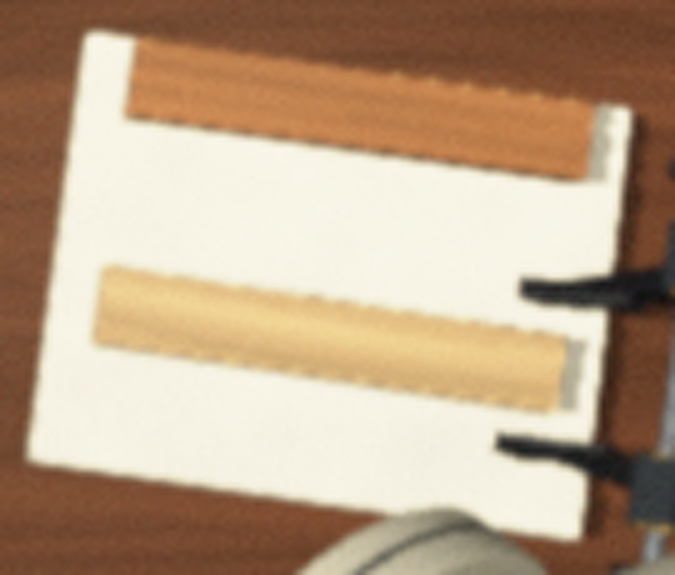

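View pics/wrist10.png

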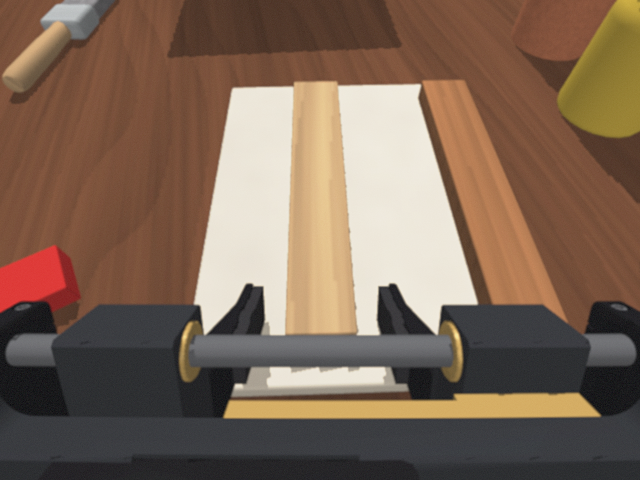

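Run:
```python
from h import *
p=np.load("board.npy")
c=lambda u,v:(365+u/5,175+v/5)
ob=[("top",(.1,-.017,.034),c(102,266)),("top",(.1,.017,.034),c(94,344)),("top",(-.1,-.017,.034),c(568,335)),("top",(-.1,.017,.034),c(560,411))]
s,r=fit(ob,[.5,-.18,1.4]); d=R.from_euler("z",-p[2]).apply([s[0]-p[0],s[1]-p[1],0]);print("strip",np.degrees(s[2]-p[2])-90,d.round(4),r.round(1).tolist())
```

```text
strip -0.2745132898374294 [-0.0258  0.0002  0.    ] [[0.5, 0.0], [-0.0, 0.1], [-0.1, -0.3], [-0.4, 0.2]]
```

{"name": "arm_command", "arguments": {
  "targets": [
    [80,-10,0,0,0,0,0],
    [80,-25,0,0,0,0,0],
    [80,-45,0,0,0,0,0],
    [80,-70,5,0,0,0,0],
    [80,-95,20,0,0,0,0],
    [80,-115,40,0,0,0,0],
    [80,-130,60,0,0,0,0],
    [80,-130,60,0,0,0,0]
  ]
}}

```text
time: 11.6
ee_pos: [0.4786, -0.3275, 0.161]
eef_rot: [0.361, 0.606, 0.232, 0.669]
ft_force: [0.4, -0.4, 0.9]
width: 0.0594
```

Run:
```python
from h import *
st=read_state(); print(st["time"],st["ee_pos"],st["ft_force"],st["width"],st["joint_vel"].round(3))
for n in ("wrist","top","side"): cv2.imwrite(f"pics/{n}11.png",camera(n)[:,:,::-1])
cv2.imwrite("pics/tc11.png",cv2.resize(cv2.imread("pics/top11.png")[175:290,365:500],None,fx=5,fy=5,interpolation=cv2.INTER_CUBIC))
```

```text
11.6 [ 0.47864032 -0.32749728  0.16095576] [ 0.41902292 -0.37011436  0.90133639] 0.05939728950106908 [-0.001  0.044 -0.028  0.037 -0.004 -0.04   0.029]
```

View pics/tc11.png

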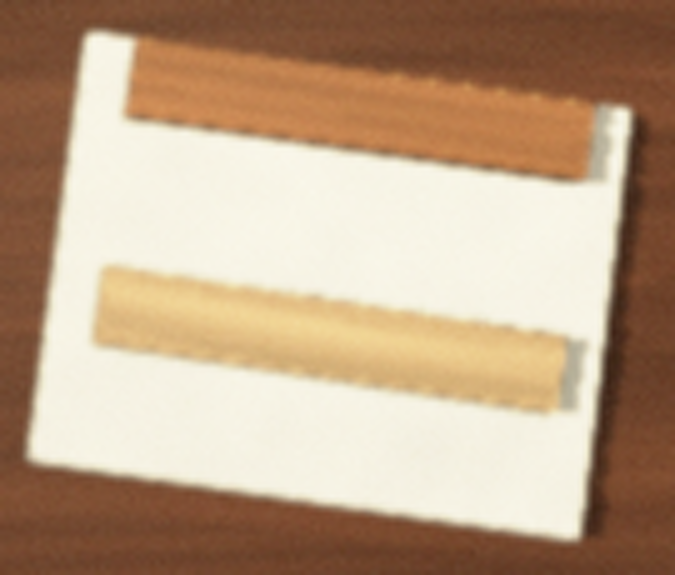

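View pics/wrist11.png

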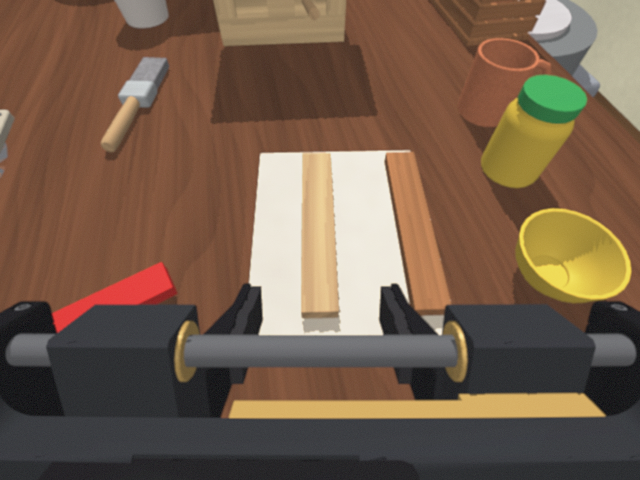

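View pics/top11.png

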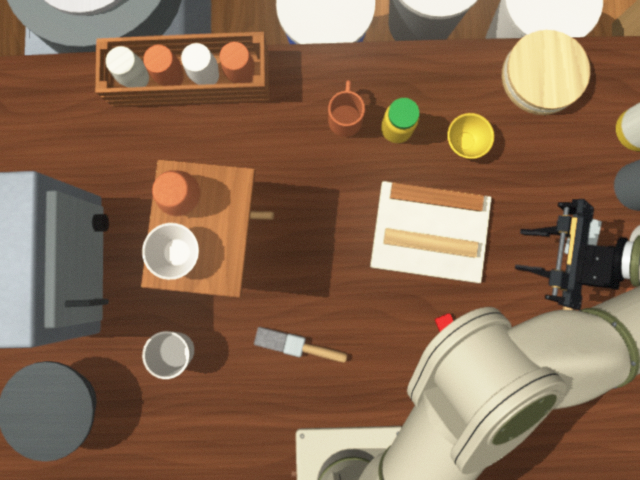

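The strip lies flat and parallel to the rail. The rod and vessels haven't moved, and the arm is clear of everything.

```bash
python3 -c "
from bench import *
print(close_job())"
```

```text
the job is handed in; nothing more can be done
None
```

I drew the strip out through its slot, laid it flat on the board with about 5 N of contact, released it, backed the gripper off and handed the job in at about 12 s.

**Placement:** measured from the top camera just after release:

| Check | Result |
|---|---|
| Strip centre on the board | x ≈ −26 mm, y ≈ 0 mm |
| Distance to the rail, centre line to centre line | about 100–101 mm |
| Angle to the rail | within about 0.4° |
| Ends level with the rail's | within about 1 mm |

A last top view after the gripper backed off showed the strip in the same place. In the final pictures the rod is still in its slot, and the pots and jars appear unmoved.

**Disagreements along the way:**
- **Bin position:** the wrist camera put the bin 2–4 mm from where the fixed cameras did, so I used a value in between.
- **Strip angle in the grip:** the estimate after the draw was about 0.9° off. I corrected it over the board.
- **Contact height:** the strip touched down 2 mm lower than calculated, so I lowered it by force readings. These did not show which end touched first. When I eased the grip before opening, the hand settled about 0.5 mm.

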